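Sort gauges and a sensor cartridge, then clamp the cartridge

TASK

Sort the loose instrument parts by sliding them along the bench, without lifting any of them: both round pressure gauges go wholly inside the wide shallow tray, and the rectangular sensor cartridge goes tall end first, fully home, into the narrow dock. With the cartridge home, turn the dock's clamp knob as far as it goes, so that its bar lies across the cartridge behind the tall end. Leave the canister, the meter and the screwdriver where they are.

Things in the scene. Friction and masses are not known exactly. Their poses are not given: they have to be found in the camera images.
- gauge_a: Round panel pressure gauge lying face up on the bench: plain steel disc, 80 mm diameter, 40 mm high, white dial with a pointer, 0.25 to 0.5 kg. Origin: centre of its underside, z up. Too wide to grasp comfortably; it slides flat on the bench when pushed low on its rim, and two fingers set about 40 mm apart across the push direction cradle it.
- gauge_b: A second pressure gauge, the same as gauge_a.
- cartridge: Rectangular plug-in sensor cartridge, 84 mm wide (its x) and 110 mm long (its y), 0.35 to 0.7 kg. Low aluminium body 34 mm high, and a tall grey plastic end 56 mm high that fills the last 24 mm at its -y end (y from -55 to -31 mm). Origin: centre of its underside; z up. It starts with the tall end turned roughly to the dock (yaw within 0.2 rad of world).
- cartridge_head (a point): Point on the underside of the cartridge, 43 mm from its origin towards -y, below the middle of the tall end.
- tray: Wide, three-sided tray of dark steel fixed at the robot's left. Origin: middle of its open mouth, at bench level; x along the mouth, y into the tray, z up. Inside: x -165 to 165 mm, y 0 (mouth) to 130 mm (back wall). Walls 24 mm high, 6 mm thick; no lip or raised floor, so things slide straight in.
- dock: Narrow three-sided aluminium dock fixed at the robot's right. Origin: middle of its mouth, at bench level; z up; the mouth faces its +y, to the bench's middle. Inside: x -50 to 50 mm, y 0 (mouth) to -125 mm (back wall). Walls 22 mm high, 6 mm thick, flaring out to 139 mm wide at y = +31. No lip or raised floor.
- dock_home (a point): Point on the bench inside the dock, at x = 0, y = -70 mm of the dock: where the cartridge's origin lies when its tall end meets the back wall. Its low end is then 15 mm inside the mouth.
- clamp (a joint): Clamp knob and bar (16 mm wide, 80 mm long, 40 to 50 mm above the bench), rad. 0: bar parked outside the dock's +x wall, pointing to dock +y. Grows counter-clockwise seen from above to its stop at 1.5: bar pointing to dock -x, over the low body, 8 mm behind the tall end of a cartridge that is home (else they collide). Starts 0 to 0.2; stays where left (friction 0.08 N m).
- clamp_knob (a point): Middle of the clamp knob's grip, on its upright axis, 76 mm above the bench, at x = 80, y = -85 mm of the dock. The grip is a black upright wing in line with the bar: 46 mm long, 14 mm thick, from 59 to 89 mm above the bench. The point's axes turn with it: y along bar and wing, x across the wing (pinch along x), z up.
- canister: Bystander: small closed aluminium gas canister with a paper label, 66 mm diameter, 110 mm high, standing. Origin: centre of its base. Leave alone.
- meter: Bystander: black hand-held multimeter lying flat, 78 x 150 x 42 mm. Origin: centre of its underside. Leave alone.
- driver: Bystander: screwdriver about 190 mm long lying on the bench. Leave alone.

How it is judged:
By the outcome, as a careful person would: the job done as asked, in the order asked, and still so for the second after the job is handed in, with the robot touching nothing.
It also fails if it takes over 72 s, if anything falls off the work surface, if the arm or the gripper's body presses on something with over 40 N, if the wrist force passes 120 N, or if a joint passes its speed limit or range.

ROBOT

A 6-joint arm with a two-finger parallel gripper is mounted at the origin on the work surface. World frame = base frame: x ahead of the robot, y to its left, z up, the work surface at z = 0. Lengths are in mm, angles in rad, forces in N, time in s.
With the tool pointing down it reaches from about 350 to 975 mm from the base axis. Payload 7.1 kg.
Tool frame: the origin (TCP) lies midway between the tips of the shut fingers; the grasp point (between the pads) lies 19 mm behind it (ctrl.grip_depth is the distance from the TCP to the grasp point, in mm); z points along the fingers, y is the line along which they close (so a half turn about z gives the same grasp; the last joint's range is limited). The gripper opens to 88 mm and grips with 3 to 60 N. Pads are 20 mm wide; open, the fingers measure 115 mm over their backs; the gripper's body (75 mm by 178 mm) begins 61 mm behind the grasp point.
Start: joints at [1.143, 0.423, 1.63, -0, 1.089, -0.019], TCP at [248.41, 573.495, 222.675] pointing down, gripper open.
Joint ranges: [-3, 3], [-0.9, 2.11], [0.09, 2.58], [-1.31, 4.45], [0.11, 2.69], [-2.54, 2.54]. Speed limits (rad/s): [2.39, 2.39, 3.01, 3.14, 3.14, 3.14].

INTERFACE

Orientations are given as a rotation vector (axis times angle).
In Python, from workcell import get_obs, vision, ctrl gives the robot as it stands.
- The arm moves only by the tool step_arm, never from a script. Its argument "plan" is a list of rows, each a list of 7 numbers: the opening, from -1 (shut) to 1 (fully open), then the shift along the tool's x, y, z as a fraction of full scale, then the turn, a rotation vector about the tool's x, y, z as a fraction of full scale. In form: [[fingers, dx, dy, dz, wx, wy, wz], ...]. A call has 1 to 20 rows; each row shifts and turns the commanded pose from where the row before left it, along the tool's axes as they then stand; what a row does not reach is not made up. Full scale, the value 1, is 50 mm for a shift and 0.12 rad for a turn. A row lasts 1/8 s, in which the tool goes at most 62.5 mm and 10.7 degrees, less where a joint would pass 70% of its speed; a pose out of reach is approached as far as the arm can. A call with a number of a shift or a turn outside -1 to 1 is refused whole. A call with a gripper value outside its range is refused whole. The fingers move at their own pace and stop on an object; the grip force is fixed at half the most. Time passes only in rows, so rows that do not move let the fingers close. It gives the time, the measured TCP pose, the force, the opening and the grip force at its end, in the units of the state.
- get_obs(): the state, without advancing time (a new reading comes with each control period).
- vision.get_image(name): name is "side" or "top" or "wrist"; returns a dict with "pixels" (384x512x3 uint8, red, green, blue), "depth" (384x512 float32, mm along the optical axis (not along the pixel's ray), 0 where there is no reading), "fx", "fy", "cx", "cy" (pixels), "T" (4x4, takes a point from camera to world coordinates); the wrist camera has in their place "T_tool_cam" (4x4, takes a point from camera to tool coordinates, whose origin is the TCP and whose axes are the flange's). Camera axes: x right, y down, z forward; pixel columns grow to the right and rows downward; lengths in mm; the calibration is good to about 2 mm. A picture is of the moment at which its call begins: read the wrist's pose just before it.
- ctrl.close_job(): hands the job in; it is judged then, once.
The state is a dict: "t": time; "qpos": joint angles; "qvel": joint speeds; "joint_torque": joint torques, N m; "ee_pos": TCP position; "orientation": TCP orientation; "ft_force": force on the tool from outside, world axes, zero at the start; "moment": the same for the moment, N m; "width": finger opening in mm; "grasp_force": force on a finger pad.
Only numpy, scipy, OpenCV 4.12 (cv2) and the standard library are available. Lean on these libraries where they do the work, as an engineer would, in place of code of your own. Each camera call takes 0.05 s, during which the arm holds its last target. There are 200 camera calls.

## Working session

There is one attempt and no reset: what is moved stays moved. The work goes in short steps, Python scripts to look and compute and a tool call to move; the robot and the scene stay as the last step left them, time stands still between calls to the robot, and variables do not carry over. Pictures are saved under pics/ and viewed, at most 10 in all, crops included, and the job is handed in when it is done.

Besides the shell and the picture viewer there is one more tool, called after "Call:" in YAML: its name, and indented under it one key for each argument. step_arm: Moves the arm, as the interface text tells. Its arguments: {"type":"object","properties":{"plan":{"type":"array","items":{"type":"array","items":{"type":"number","minimum":-1,"maximum":1}}}},"required":["plan"]}

```bash
ls; mkdir -p pics; python3 - <<'E'
from workcell import get_obs, vision, ctrl
import cv2,numpy as np
o=get_obs();print({k:np.round(v,3) for k,v in o.items()}, ctrl.grip_depth)
for n in ["top","side"]:
    im=vision.get_image(n)
    np.savez("%s.npz"%n,**im)
    cv2.imwrite("pics/%s0.png"%n,im["pixels"][...,::-1])
    print(n,im["fx"],im["cx"],im["cy"],np.round(im["T"],3).tolist())
E
```

```text
pics
{'t': np.float64(0.0), 'qpos': array([ 1.143,  0.424,  1.631, -0.   ,  1.089, -0.019]), 'qvel': array([-0.001,  0.   ,  0.   ,  0.001, -0.001,  0.001]), 'joint_torque': array([ 2.0000e-03, -5.4462e+01, -2.7367e+01,  6.5000e-02,  2.3000e-02,
       -0.0000e+00]), 'ee_pos': array([248.206, 573.008, 221.938]), 'orientation': array([-6.380e-01, -3.076e+00,  2.000e-03]), 'ft_force': array([-0.273, -0.098, -0.302]), 'moment': array([-0.026,  0.003,  0.034]), 'grasp_force': np.float64(0.0), 'width': np.float64(87.837)} 18.700000000000003
top 365.04096423823546 255.4411847629969 196.46144368454722 [[0.047, -0.979, 0.201, 497.117], [-0.999, -0.046, 0.009, -52.658], [0.001, -0.201, -0.98, 814.955], [0.0, 0.0, 0.0, 1.0]]
side 403.19466241375744 254.44661251518457 196.9122681617877 [[-0.931, -0.273, 0.242, 400.04], [-0.365, 0.703, -0.611, 525.536], [-0.004, -0.657, -0.754, 788.786], [0.0, 0.0, 0.0, 1.0]]
```

View pics/top0.png

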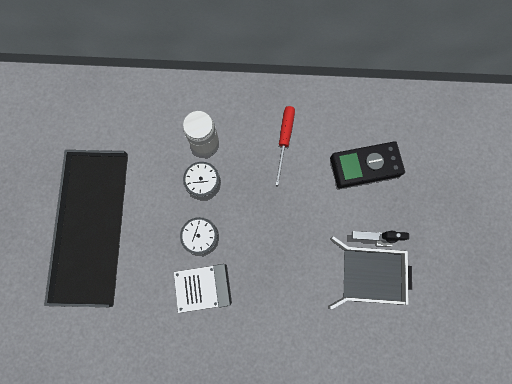

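View pics/side0.png

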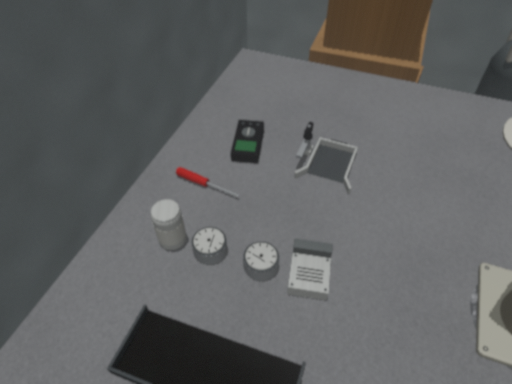

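The top view shows the tray at left (48–127, 150–305), with its mouth facing right. The gauges are at (201,179) and (199,236), with the canister just above one of them. The cartridge is at (202,288), tall end to the right. The dock is at (375,275), mouth to the left, with its clamp at (400,236). The side view shows the same arrangement, with gauges at (209,240) and (261,257) and the cartridge at (311,268).

```bash
cat > h.py <<'E'
import numpy as np,cv2
def plane(im,uv,z):
    uv=np.atleast_2d(np.asarray(uv,float)); d=np.c_[(uv[:,0]-im["cx"])/im["fx"],(uv[:,1]-im["cy"])/im["fy"],np.ones(len(uv))]@im["T"][:3,:3].T
    o=im["T"][:3,3]; return o+d*((z-o[2])/d[:,2])[:,None]
def ray(im,uv):
    p=plane(im,uv,0)[0]; o=im["T"][:3,3]; return o,(p-o)/np.linalg.norm(p-o)
def tri(i1,u1,i2,u2):
    A=np.zeros((3,3));b=np.zeros(3);R=[]
    for i,u in((i1,u1),(i2,u2)):
        o,d=ray(i,u);P=np.eye(3)-np.outer(d,d);A+=P;b+=P@o;R.append((o,d))
    x=np.linalg.solve(A,b); return x,[np.linalg.norm(np.cross(x-o,d)) for o,d in R]
def cloud(im):
    v,u=np.mgrid[:384,:512]; Z=im["depth"]
    P=np.stack([(u-im["cx"])/im["fx"]*Z,(v-im["cy"])/im["fy"]*Z,Z],-1)
    return P@im["T"][:3,:3].T+im["T"][:3,3]
def blobs(mask,lo,hi):
    n,l,s,c=cv2.connectedComponentsWithStats(mask.astype(np.uint8))
    return [(s[i].tolist(),c[i].round(1).tolist(),l==i) for i in range(1,n) if lo<s[i][4]<hi]
E
python3 - <<'E'
from h import *
np.set_printoptions(suppress=True,precision=1)
for n in("top","side"):
    im=dict(np.load(n+".npz")); px=im["pixels"].astype(int); P=cloud(im)
    br=px.min(-1)>165
    print(n)
    for s,c,m in blobs(br,60,3000):
        z=np.median(P[m][:,2]); h=cv2.findContours(m.astype(np.uint8),0,2)[0][0]
        cv=cv2.convexHull(h)[:,0]; (ec,ax,an)=cv2.fitEllipse(cv) if len(cv)>4 else ((0,0),0,0)
        print(s,c,"z",z,"P",plane(im,c,z)[0],"ell",np.round(ec,1),np.round(ax,1))
        w=plane(im,cv,z)[:,:2].astype(np.float32); print("   rect",cv2.minAreaRect(w))
    # depth-raised blobs
    up=(P[...,2]>10)&(P[...,2]<130)&(im["depth"]>0)&(P[...,0]>150)&(P[...,0]<850)
    for s,c,m in blobs(up,60,9000):
        Q=P[m]; print("  raised",s,"med/max z",np.median(Q[:,2]),np.percentile(Q[:,2],98),"lo",Q.min(0),"hi",Q.max(0))
E
```

```text
top
[183, 111, 29, 27, 633] [197.2, 124.0] z 110.49653277813081 P [787.6  80.3 110.5] ell [197.3 124. ] [27.3 29.2]
   rect ((787.7844848632812, 80.70964050292969), (56.818607330322266, 57.87349319458008), 2.714810848236084)
[186, 164, 30, 30, 641] [200.6, 178.2] z 40.915619646070354 P [690.8  76.   40.9] ell [200.4 178.2] [29.3 30.5]
   rect ((690.4805297851562, 76.30941772460938), (65.61384582519531, 63.54751205444336), 3.9734385013580322)
[183, 220, 31, 32, 712] [197.9, 235.3] z 41.08553317967255 P [566.1  72.1  41.1] ell [197.9 235.2] [31.2 32.2]
   rect ((566.0762329101562, 71.94973754882812), (65.8031005859375, 63.657039642333984), 4.036498069763184)
[353, 231, 29, 9, 191] [365.9, 235.0] z 50.63353167225773 P [ 582.5 -280.5   50.6] ell [367.1 234.9] [ 8.3 40.2]
   rect ((582.439697265625, -282.84619140625), (15.324572563171387, 58.67319107055664), 0.08953460305929184)
[332, 236, 77, 69, 321] [381.8, 258.5] z 22.502561765156088 P [ 536.8 -322.2   22.5] ell [372.4 266.6] [ 74.1 101.3]
   rect ((544.0384521484375, -321.6087646484375), (205.981689453125, 88.22093200683594), 49.9544
[... 3223 characters left out ...]
87159 113.65661387939164 lo [752.9  50.6  10.1] hi [817.1 114.8 115.4]
  raised [192, 226, 35, 37, 1034] med/max z 41.42341291716218 44.96116537086719 lo [650.3  36.1  10. ] hi [730.6 117.2  46.6]
  raised [288, 238, 45, 61, 2185] med/max z 36.272954159926826 59.325610581796 lo [406.6  -4.3  10.2] hi [508.  119.3  61.4]
  raised [243, 241, 36, 38, 1121] med/max z 41.474440953869134 44.93603286861728 lo [525.5  31.8  10.1] hi [604.3 112.7  46.3]
  raised [107, 304, 46, 80, 628] med/max z 23.806346706346233 27.594035155035847 lo [655.6 257.7  10. ] hi [750.5 393.8  28.9]
  raised [297, 361, 9, 23, 79] med/max z 25.056583163654523 28.142875862082608 lo [408.6 248.3  22.5] hi [415.1 290.9  28.9]
```

Both views agree on heights: gauges 40–41, cartridge 34 and 58, walls 22–24, knob about 91. Next I'll fit the poses of the fixtures and the cartridge.

```bash
python3 - <<'E'
from h import *
np.set_printoptions(suppress=True,precision=1)
ims={n:dict(np.load(n+".npz")) for n in("top","side")}
def fl(P,ax,it=6):   # robust line; ax=0: x=f(y), ax=1: y=f(x)
    a,b=(P[:,1],P[:,0]) if ax==0 else (P[:,0],P[:,1]); k=np.ones(len(a),bool)
    for _ in range(it):
        c=np.polyfit(a[k],b[k],1); r=b-np.polyval(c,a); k=abs(r)<max(3,2*np.std(r[k]))
    return np.r_[c[0]*1000,c[1],k.sum(),np.std(r[k])]
for n,im in ims.items():
    P=cloud(im).reshape(-1,3); px=im["pixels"].reshape(-1,3).astype(int)
    up=(P[:,2]>19)&(P[:,2]<28)
    T=P[up&(P[:,1]>240)&(P[:,1]<400)]
    print(n,"tray: back(y=f(x))",fl(T[(T[:,1]>370)&(T[:,0]>430)&(T[:,0]<730)],1) if n=="top" else "")
    for lo,hi in((400,430),(725,765)):
        W=T[(T[:,0]>lo)&(T[:,0]<hi)&(T[:,1]<370)]
        if len(W)>9: print("  side x=f(y)",fl(W,0),W[:,:2].min(0),W[:,:2].max(0))
    D=P[up&(P[:,1]>-400)&(P[:,1]<-200)&(P[:,0]<585)]
    print(" dock:")
    for lo,hi in((430,465),(535,565)):
        W=D[(D[:,0]>lo)&(D[:,0]<hi)&(D[:,1]<-255)&(D[:,1]>-355)]; print("  side x=f(y)",fl(W,0))
    W=D[(D[:,0]>465)&(D[:,0]<535)&(D[:,1]<-340)]; print("  back",fl(W,1),W[:,1].min(),W[:,1].max())
    F=D[(D[:,1]>-240)]; print("  flare",F[:,:2].min(0),F[:,:2].max(0))
    # cartridge
    C=(abs(P[:,0]-460)<70)&(abs(P[:,1]-57)<75)
    for z0,z1 in((30,40),(53,62),(15,65)):
        Q=P[C&(P[:,2]>z0)&(P[:,2]<z1)]; r=cv2.minAreaRect(Q[:,:2].astype(np.float32)); print(" cart",z0,r,np.median(Q[:,2]))
        q=Q[:,:2]-Q[:,:2].mean(0);print("   xrange lo",[fl(np.array([s[np.argmin(s[:,0])] for s in [Q[abs(Q[:,1]-y)<2.5] for y in np.arange(0,110,5)] if len(s)>3]),0)])
    # knob, bar
    K=P[(abs(P[:,0]-580)<40)&(P[:,1]<-240)&(P[:,1]>-380)&(P[:,2]>80)&(P[:,2]<97)]
    r=cv2.minAreaRect(K[:,:2].astype(np.float32)); print(" knob",r,np.median(K[:,2]),len(K))
    B=P[(abs(P[:,0]-580)<40)&(P[:,1]<-240)&(P[:,1]>-380)&(P[:,2]>44)&(P[:,2]<56)]
    print(" bar",cv2.minAreaRect(B[:,:2].astype(np.float32)),fl(B,0))
E
```

```text
top tray: back(y=f(x)) [ 26.5 369.2 484.    1.7]
  side x=f(y) [-26.6 420.1 183.    1.8] [407.8 248.2] [416.3 369.2]
  side x=f(y) [-19.4 752.8 154.    1.9] [742.3 257.1] [751.4 368.1]
 dock:
  side x=f(y) [ 25.1 456.8 142.    1.8]
  side x=f(y) [ 23.5 562.1 132.    1.8]
  back [ -29.1 -358.   104.     1.8] -384.27367617520184 -369.0491343495606
  flare [ 427.8 -239.5] [ 580.2 -212.4]
 cart 30 ((474.159912109375, 60.10063934326172), (115.75665283203125, 110.15058898925781), 11.155040740966797) 34.484556954662935
   xrange lo [array([-196.5,  428. ,   16. ,    0.6])]
 cart 53 ((467.12152099609375, 14.758962631225586), (83.79728698730469, 24.189491271972656), 11.498082160949707) 56.36676696776709
   xrange lo [array([1483.3,  415.6,    7. ,   10.2])]
 cart 15 ((474.18377685546875, 60.06394958496094), (115.7468032836914, 110.32982635498047), 11.212675094604492) 35.02387791453748
   xrange lo [array([-202.1,  428.4,   21. ,    0.6])]
 knob ((581.1434326171875, -331.173828125), (44.2063102722168, 14.356504440307617), 89.5550537109375) 89.20867122523566 174
 bar ((581.6437377929688, -289.6
[... 580 characters left out ...]
807388516894
   xrange lo [array([-194. ,  427.3,   18. ,    0.8])]
 cart 53 ((466.1832275390625, 14.93111515045166), (83.7437515258789, 26.922649383544922), 10.899843215942383) 57.65096079412706
   xrange lo [array([2041.8,  407.4,    8. ,   14.9])]
 cart 15 ((474.63848876953125, 60.36743927001953), (118.2682113647461, 112.71778106689453), 11.382281303405762) 36.32258744130934
   xrange lo [array([-193.2,  427.2,   22. ,    0.7])]
 knob ((580.5924682617188, -328.9698486328125), (15.033818244934082, 47.643341064453125), 1.2078131437301636) 89.92254769308636 81
 bar ((583.4551391601562, -292.57281494140625), (86.09258270263672, 23.810699462890625), 85.50804901123047) [ 48.3 593.9 126.    4.7]
```

```bash
python3 - <<'E'
from h import *
im=dict(np.load("top.npz"));p=im["pixels"][...,::-1]
a=cv2.resize(p[255:320,165:240],None,fx=5,fy=5,interpolation=2); b=cv2.resize(p[225:315,325:415],None,fx=4,fy=4,interpolation=2)
c=np.zeros((370,750,3),np.uint8); c[:325,:375]=a; c[:360,385:745]=b; cv2.imwrite("pics/crop1.png",c)
E
```

```text
(no output)
```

View pics/crop1.png

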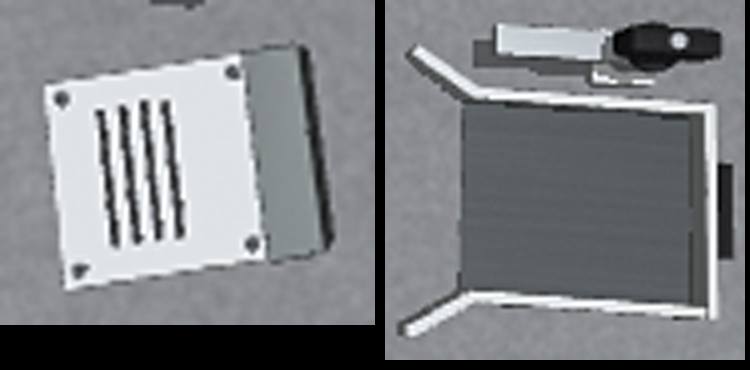

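The crop shows the cartridge's tall end on the dock side with yaw about +0.197, and the dock nearly square to the world, with its bar parked along +y. The measured dock home and knob (581,−331) agree with the given dimensions.

For the far gauge next to the canister, I'll push with the shut fingers in line with the push. That keeps the wide gripper body clear of the canister.

Call:
step_arm:
  plan:
    - [-1, 0, 0, 0, 0, 0, -0.87]
    - [-1, 0, 0, 0, 0, 0, -0.87]
    - [-1, 0, 0, 0, 0, 0, -0.87]
    - [-1, 0, 0, 0, 0, 0, -0.87]
    - [-1, 0, 0, 0, 0, 0, -0.87]
    - [-1, -0.514, -0.81, 0, 0, 0, 0]
    - [-1, -0.514, -0.81, 0, 0, 0, 0]
    - [-1, -0.514, -0.81, 0, 0, 0, 0]
    - [-1, -0.514, -0.81, 0, 0, 0, 0]
    - [-1, -0.514, -0.81, 0, 0, 0, 0]
    - [-1, -0.514, -0.81, 0, 0, 0, 0]
    - [-1, -0.514, -0.81, 0, 0, 0, 0]
    - [-1, -0.514, -0.81, 0, 0, 0, 0]
    - [-1, -0.514, -0.81, 0, 0, 0, 0]
    - [-1, -0.514, -0.81, 0, 0, 0, 0]
    - [-1, -0.514, -0.81, 0, 0, 0, 0]
    - [-1, -0.514, -0.81, 0, 0, 0, 0]
    - [-1, -0.514, -0.81, 0, 0, 0, 0]
    - [-1, -0.514, -0.81, 0, 0, 0, 0]
    - [-1, -0.514, -0.81, 0, 0, 0, 0]

```text
t: 2.6
ee_pos: [700.6, 12.1, 222.1]
orientation: [0.177, -3.136, -0.0]
ft_force: [0.7, 0.8, 0.2]
width: 0.2
grasp_force: 0.0
```

```bash
cat >> h.py <<'E'
from scipy.spatial.transform import Rotation as Rot
def st(target=None):
    from workcell import get_obs
    o=get_obs(); R=Rot.from_rotvec(o["orientation"]).as_matrix(); p=np.array(o["ee_pos"])
    print("t",round(float(o["t"]),2),"p",p.round(1),"phi",round(float(np.arctan2(R[1,1],R[0,1])),3),"z",R[:,2].round(3),"w",round(float(o["width"]),1),"F",np.round(o["ft_force"],1),"g",round(float(o["grasp_force"]),1),"q",np.round(o["qpos"],2))
    if target is not None: print("delta tool/50:",(R.T@(np.array(target,float)-p)/50).round(3))
    return p,R
E
python3 -c "
from h import *
st((697.7,11.6,16))"
```

```text
t 2.6 p [700.6  12.1 222.1] phi 1.684 z [-0.001  0.    -1.   ] w 0.2 F [0.7 0.8 0.2] g 0.0 q [ 0.    0.54  1.45  0.    1.16 -1.68]
delta tool/50: [ 5.500e-02 -3.000e-03  4.123e+00]
```

Call:
step_arm:
  plan:
    - [-1, 0.055, 0, 0.9, 0, 0, 0]
    - [-1, 0, 0, 0.9, 0, 0, 0]
    - [-1, 0, 0, 0.9, 0, 0, 0]
    - [-1, 0, 0, 0.9, 0, 0, 0]
    - [-1, 0, 0, 0.4, 0, 0, 0]
    - [-1, 0, 0, 0.12, 0, 0, 0]
    - [-1, 0, 0.15, 0, 0, 0, 0]
    - [-1, 0, 0.15, 0, 0, 0, 0]
    - [-1, 0, 0.25, 0, 0, 0, 0]
    - [-1, 0, 0.35, 0, 0, 0, 0]
    - [-1, 0, 0.4, 0, 0, 0, 0]
    - [-1, 0, 0.4, 0, 0, 0, 0]
    - [-1, 0, 0.3, 0, 0, 0, 0]
    - [-1, 0, 0.2, 0, 0, 0, 0]

```text
t: 4.35
ee_pos: [685.6, 123.2, 17.9]
orientation: [-0.179, 3.135, -0.001]
ft_force: [1.4, -5.6, 4.5]
width: 0.4
grasp_force: 2.8
```

```bash
cat >> h.py <<'E'
def raised(save=None):
    from workcell import vision
    im=vision.get_image("top"); P=cloud(im); px=im["pixels"].astype(int)
    if save: cv2.imwrite(save,im["pixels"][...,::-1])
    for s,c,m in blobs(px.min(-1)>150,150,3000):
        z=np.median(P[m][:,2]); w=plane(im,cv2.convexHull(cv2.findContours(m.astype(np.uint8),0,2)[0][0])[:,0],z)[:,:2].astype(np.float32)
        print(s[4],"z %.0f"%z,np.round(cv2.minAreaRect(w)[0],1),np.round(cv2.minAreaRect(w)[1:][0],0),"circ",np.round(np.r_[cv2.minEnclosingCircle(w)],1) if 0 else np.round(cv2.minEnclosingCircle(w)[0],1))
    return im
E
python3 -c "
from h import *
st();raised('pics/t1.png')"
```

```text
t 4.35 p [685.6 123.2  17.9] phi 1.685 z [ 0.002 -0.    -1.   ] w 0.4 F [ 1.4 -5.6  4.5] g 2.8 q [ 0.16  0.77  1.55 -0.    0.82 -1.52]
675 z 453 [621.2  51.7] [120.  16.] circ [621.4  46.1]
342 z 432 [635.2 166. ] [10. 94.] circ [634.3 163.8]
393 z 432 [638. 157.] [ 9. 92.] circ [637.1 154.8]
629 z 110 [788.  77.] [61. 58.] circ [786.3  78.1]
200 z 51 [ 582.5 -282.9] [59. 16.] circ [ 583.6 -282.9]
346 z 23 [ 543.6 -322. ] [207.  88.] circ [ 511.6 -295.1]
283 z 34 [462.7  36.1] [83. 18.] circ [462.5  37.7]
224 z 23 [ 446.6 -288.6] [ 19. 156.] circ [ 439.4 -289.3]
```

View pics/t1.png

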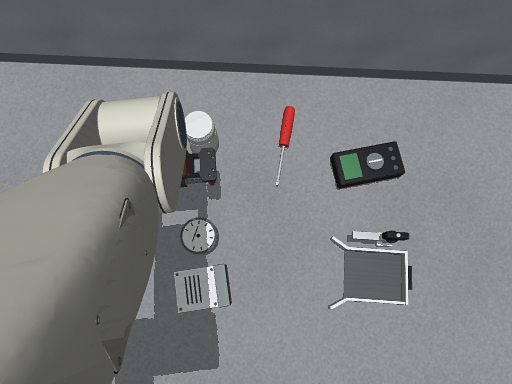

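The arm hides the gauge in the top view. The other parts and the canister haven't moved. I'll check with the wrist camera.

```bash
cat >> h.py <<'E'
def wrist(save=None):
    from workcell import vision,get_obs
    o=get_obs(); im=dict(vision.get_image("wrist")); T=np.eye(4); T[:3,:3]=Rot.from_rotvec(o["orientation"]).as_matrix(); T[:3,3]=o["ee_pos"]
    im["T"]=T@im["T_tool_cam"]
    if save: cv2.imwrite(save,im["pixels"][...,::-1])
    return im
E
python3 -c "
from h import *
im=wrist('pics/w1.png');print(im['T_tool_cam'].round(2),im['T'].round(2))
P=cloud(im); m=(abs(P[...,2]-41)<4)&(im['depth']>0)&(P[...,1]>125)
for s,c,k in blobs(m,300,90000):
  w=P[k][:,:2].astype(np.float32); print(s,np.round(cv2.minEnclosingCircle(cv2.convexHull(w)),1) if 0 else cv2.minEnclosingCircle(cv2.convexHull(w)),w.min(0),w.max(0))
"
```

```text
[[   0.     -0.96   -0.3    81.82]
 [   1.      0.     -0.      0.57]
 [   0.     -0.3     0.96 -162.03]
 [   0.      0.      0.      1.  ]] [[-1.1000e-01  9.5000e-01  3.0000e-01  6.0370e+02]
 [ 9.9000e-01  1.1000e-01  3.0000e-02  1.1557e+02]
 [-0.0000e+00  3.0000e-01 -9.5000e-01  1.7954e+02]
 [ 0.0000e+00  0.0000e+00  0.0000e+00  1.0000e+00]]
[280, 186, 157, 124, 13590] ((677.9685668945312, 173.31207275390625), 39.848445892333984) [638.6893 134.2022] [703.1071 213.1548]
```

View pics/w1.png

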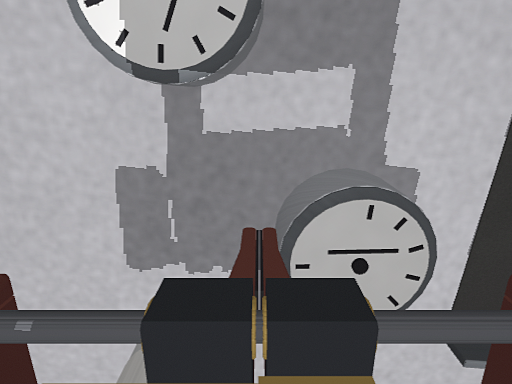

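The wrist view shows the gauge squarely ahead of the fingers, centred near pixel (362,255). Lateral offset is only 1.8 mm, so I'll continue into the tray.

Call:
step_arm:
  plan:
    - [-1, 0, 0.2, 0, 0, 0, 0]
    - [-1, 0, 0.35, 0, 0, 0, 0]
    - [-1, 0, 0.4, 0, 0, 0, 0]
    - [-1, 0, 0.4, 0, 0, 0, 0]
    - [-1, 0, 0.4, 0, 0, 0, 0]
    - [-1, 0, 0.4, 0, 0, 0, 0]
    - [-1, 0, 0.4, 0, 0, 0, 0]
    - [-1, 0, 0.3, 0, 0, 0, 0]
    - [-1, 0, 0.15, 0, 0, 0, 0]
    - [-1, 0, 0.06, 0, 0, 0, 0]
    - [-1, 0, 0, 0, 0, 0, 0]

```text
t: 5.82
ee_pos: [667.5, 274.5, 16.5]
orientation: [0.177, -3.136, -0.0]
ft_force: [0.4, -1.9, 1.0]
width: 0.6
grasp_force: 0.8
```

```bash
python3 -c "
from h import *
p,R=st()
im=wrist()
P=cloud(im); m=(abs(P[...,2]-41)<4)&(im['depth']>0)&(P[...,1]>p[1]+10)
for s,c,k in blobs(m,300,90000):
  w=P[k][:,:2].astype(np.float32); print(s,cv2.minEnclosingCircle(cv2.convexHull(w)))
"
```

```text
t 5.83 p [667.5 274.5  16.5] phi 1.684 z [-0.  0. -1.] w 0.6 F [ 0.4 -1.9  1. ] g 0.8 q [ 0.37  0.81  1.48  0.    0.86 -1.31]
[280, 188, 158, 122, 13421] ((659.754638671875, 323.92999267578125), 39.888492584228516)
```

Call:
step_arm:
  plan:
    - [-1, 0, -0.2, 0, 0, 0, 0]
    - [-1, 0, -0.2, 0, 0, 0, 0]
    - [-1, 0, -0.415, -0.64, 0, 0, 0]
    - [-1, 0, -0.415, -0.64, 0, 0, 0]
    - [-1, 0.494, -0.76, 0, 0, 0, 0]
    - [-1, 0.494, -0.76, 0, 0, 0, 0]
    - [-1, 0.494, -0.76, 0, 0, 0, 0]
    - [-1, 0.494, -0.76, 0, 0, 0, 0]
    - [-1, 0.494, -0.76, 0, 0, 0, 0]
    - [-1, 0, 0, 0, 0, 0, 0]

```text
t: 7.12
ee_pos: [571.5, 7.9, 80.5]
orientation: [0.171, -3.135, -0.0]
ft_force: [0.4, 0.2, 0.3]
width: 0.3
grasp_force: 0.0
```

```bash
python3 -c "
from h import *
p,R=st((573,10.4,17))
im=wrist()
P=cloud(im); m=(abs(P[...,2]-41)<4)&(im['depth']>0)&(P[...,1]>p[1]+10)&(abs(P[...,0]-566)<60)
for s,c,k in blobs(m,300,90000):
  w=P[k][:,:2].astype(np.float32); print(s,cv2.minEnclosingCircle(cv2.convexHull(w)))
"
```

```text
t 7.12 p [571.5   7.9  80.5] phi 1.68 z [-0.002  0.    -1.   ] w 0.3 F [0.4 0.2 0.3] g 0.0 q [-0.01  0.55  1.83  0.    0.77 -1.69]
delta tool/50: [-0.038  0.046  1.27 ]
[296, 162, 115, 108, 9467] ((564.7540893554688, 73.22291564941406), 39.9222526550293)
```

Call:
step_arm:
  plan:
    - [-1, 0, 0, 0.5, 0, 0, 0]
    - [-1, 0, 0, 0.5, 0, 0, 0]
    - [-1, 0, 0, 0.27, 0, 0, 0]
    - [-1, 0, 0.15, 0, 0, 0, 0]
    - [-1, 0, 0.15, 0, 0, 0, 0]
    - [-1, 0, 0.25, 0, 0, 0, 0]
    - [-1, 0, 0.35, 0, 0, 0, 0]
    - [-1, 0, 0.4, 0, 0, 0, 0]
    - [-1, 0, 0.4, 0, 0, 0, 0]
    - [-1, 0, 0.4, 0, 0, 0, 0]
    - [-1, 0, 0.4, 0, 0, 0, 0]
    - [-1, 0, 0.4, 0, 0, 0, 0]
    - [-1, 0, 0.4, 0, 0, 0, 0]
    - [-1, 0, 0.4, 0, 0, 0, 0]
    - [-1, 0, 0.4, 0, 0, 0, 0]
    - [-1, 0, 0.4, 0, 0, 0, 0]
    - [-1, 0, 0.4, 0, 0, 0, 0]
    - [-1, 0, 0.25, 0, 0, 0, 0]
    - [-1, 0, 0.15, 0, 0, 0, 0]
    - [-1, 0, 0.06, 0, 0, 0, 0]

```text
t: 9.68
ee_pos: [542.8, 277.0, 17.1]
orientation: [0.178, -3.136, 0.001]
ft_force: [0.6, -5.7, 5.1]
width: 0.8
grasp_force: 2.7
```

```bash
python3 -c "
from h import *
p,R=st()
im=wrist()
P=cloud(im); m=(abs(P[...,2]-41)<4)&(im['depth']>0)&(P[...,1]>p[1]+10)
for s,c,k in blobs(m,300,90000):
  w=P[k][:,:2].astype(np.float32); print(s,cv2.minEnclosingCircle(cv2.convexHull(w)))
"
```

```text
t 9.68 p [542.8 277.   17.1] phi 1.684 z [-0. -0. -1.] w 0.8 F [ 0.6 -5.7  5.1] g 2.7 q [ 0.45  0.69  1.76 -0.    0.7  -1.23]
[280, 186, 157, 124, 13641] ((534.8934936523438, 326.42523193359375), 39.86053466796875)
```

Call:
step_arm:
  plan:
    - [-1, 0, -0.2, 0, 0, 0, 0]
    - [-1, 0, -0.3, 0, 0, 0, 0]
    - [-1, 0, -0.54, -0.7, 0, 0, 0]
    - [-1, 0.3, -0.75, -0.7, 0, 0, 0]
    - [-1, 0.5, -0.75, -0.66, 0, 0, 0]
    - [1, 0.5, -0.8, 0, 0, 0, 0]
    - [1, 0.5, -0.85, 0, 0, 0, 0]
    - [1, 0.3, -0.85, 0, 0, 0, 0]
    - [1, 0, 0, 0, 0, 0, -0.7]
    - [1, 0, 0, 0, 0, 0, 0]
    - [1, 0, 0, 0, 0, 0, 0]

```text
t: 11.1
ee_pos: [467.1, 14.5, 120.1]
orientation: [0.307, -3.127, -0.0]
ft_force: [1.3, 0.3, 0.6]
width: 56.9
grasp_force: 0.0
```

```bash
python3 -c "
from h import *
p,R=st((466.8,14.9,38.5))
im=wrist('pics/w2.png')
P=cloud(im)
for z in (35,57):
 m=(abs(P[...,2]-z)<4)&(im['depth']>0)&(abs(P[...,0]-460)<80)&(abs(P[...,1]-50)<90)
 for s,c,k in blobs(m,600,90000):
  w=P[k][:,:2].astype(np.float32); print(z,s,cv2.minAreaRect(w),np.median(P[k][:,2]))
raised()
"
```

```text
t 11.1 p [467.1  14.5 120.1] phi 1.766 z [-0.  0. -1.] w 56.9 F [1.3 0.3 0.6] g 0.0 q [ 0.01  0.36  2.04  0.    0.74 -1.76]
delta tool/50: [0.005 0.009 1.633]
35 [246, 145, 140, 98, 9802] ((456.7880554199219, 58.585487365722656), (84.23828887939453, 109.24285888671875), 11.396387100219727) 34.06480992666452
57 [245, 150, 33, 105, 3297] ((465.1394348144531, 16.09235382080078), (83.4758071899414, 24.032047271728516), 11.360193252563477) 55.92855583275713
641 z 110 [787.8  79.7] [57. 60.] circ [786.6  79. ]
659 z 41 [663.  321.9] [65. 66.] circ [663.4 322.4]
738 z 41 [537.2 325.3] [65. 67.] circ [537.6 325. ]
196 z 51 [ 582.4 -282.8] [15. 59.] circ [ 583.6 -282.8]
342 z 22 [ 543.6 -322. ] [207.  88.] circ [ 511.6 -295.2]
945 z 516 [455.2  58.9] [  6. 101.] circ [456.   61.2]
903 z 516 [454.8  67.8] [  6. 102.] circ [454.9  68.1]
876 z 514 [458.  -41.9] [ 6. 90.] circ [458.1 -39.1]
874 z 514 [457.4 -32.9] [ 6. 90.] circ [457.4 -33. ]
223 z 22 [ 446.6 -288.6] [ 19. 156.] circ [ 439.3 -289.3]
```

View pics/w2.png

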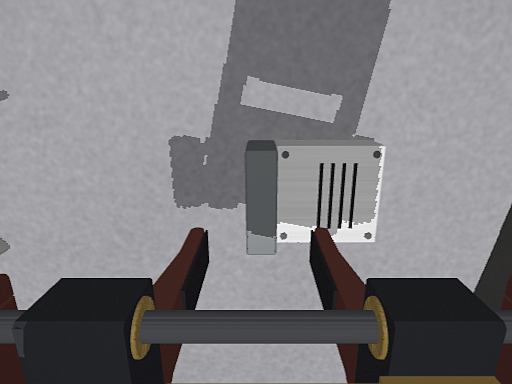

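The wrist view shows the tall end at columns 245–277, between the open fingers. Both gauges are in the tray. I'll descend and grip the tall end.

Call:
step_arm:
  plan:
    - [0, 0.01, 0.015, 0.5, 0, 0, 0]
    - [0, 0, 0, 0.6, 0, 0, 0]
    - [0, 0, 0, 0.4, 0, 0, 0]
    - [0, 0, 0, 0.13, 0, 0, 0]
    - [0, 0, 0, 0, 0, 0, 0]
    - [-1, 0, 0, 0, 0, 0, 0]
    - [-1, 0, 0, 0, 0, 0, 0]
    - [-1, 0, 0, 0, 0, 0, 0]
    - [-1, 0, 0, 0, 0, 0, 0]
    - [-1, 0, 0, 0, 0, 0, 0]

```text
t: 12.45
ee_pos: [467.0, 15.4, 39.3]
orientation: [-0.309, 3.125, 0.0]
ft_force: [-0.8, 1.9, 6.4]
width: 23.7
grasp_force: 30.0
```

```bash
python3 -c "
from h import *
p,R=st()
"
```

```text
t 12.45 p [467.   15.4  39.3] phi 1.768 z [ 0.001  0.    -1.   ] w 23.7 F [-0.8  1.9  6.4] g 30.0 q [ 0.01  0.52  2.07  0.    0.55 -1.76]
```

Call:
step_arm:
  plan:
    - [-1, 0, 0, 0, 0, 0, 0.46]
    - [-1, 0, 0, 0, 0, 0, 0.46]
    - [-1, 0, 0, 0, 0, 0, 0.46]
    - [-1, 0, 0, 0, 0, 0, 0.46]
    - [-1, -0.03, -0.15, 0, 0, 0, 0]
    - [-1, -0.06, -0.3, 0, 0, 0, 0]
    - [-1, -0.08, -0.4, 0, 0, 0, 0]
    - [-1, -0.08, -0.4, 0, 0, 0, 0]
    - [-1, -0.08, -0.4, 0, 0, 0, 0]
    - [-1, -0.08, -0.4, 0, 0, 0, 0]
    - [-1, -0.08, -0.4, 0, 0, 0, 0]
    - [-1, -0.08, -0.4, 0, 0, 0, 0]
    - [-1, -0.08, -0.4, 0, 0, 0, 0]
    - [-1, -0.08, -0.4, 0, 0, 0, 0]
    - [-1, -0.06, -0.3, 0, 0, 0, 0]
    - [-1, -0.04, -0.14, 0, 0, 0, 0]

```text
t: 14.45
ee_pos: [502.5, -189.4, 39.3]
orientation: [-0.039, -3.14, -0.004]
ft_force: [-4.9, 17.3, 24.0]
width: 23.8
grasp_force: 30.1
```

```bash
python3 -c "
from h import *
p,R=st((500.9,-357,38.8))
im=wrist('pics/w3.png')
P=cloud(im)
m=(abs(P[...,2]-35)<5)&(im['depth']>0)&(P[...,1]>p[1])&(abs(P[...,0]-p[0])<80)&(P[...,1]<p[1]+130)
for s,c,k in blobs(m,600,90000):
  w=P[k][:,:2].astype(np.float32); print(s,cv2.minAreaRect(w),np.median(P[k][:,2]))
"
```

```text
t 14.45 p [ 502.5 -189.4   39.3] phi 1.546 z [-0.002  0.002 -1.   ] w 23.8 F [-4.9 17.3 24. ] g 30.1 q [-0.38  0.58  1.92  0.    0.65 -1.93]
delta tool/50: [-5.200e-02 -3.352e+00  2.000e-03]
[256, 166, 185, 136, 15760] ((501.7213439941406, -140.18508911132812), (100.1327133178711, 84.15656280517578), 88.72041320800781) 34.81112932689673
```

View pics/w3.png

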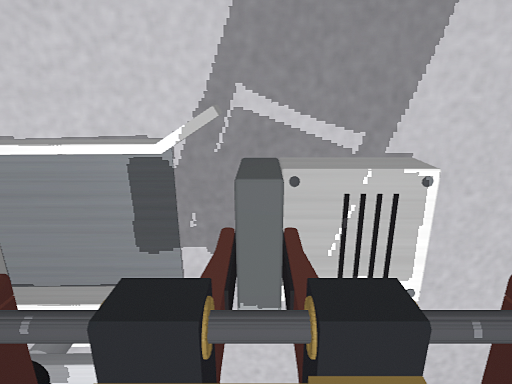

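The wrist view shows the cartridge gripped at columns 236–283, aligned with the dock at left. I'll ease the downward pressure slightly and slide it in.

Call:
step_arm:
  plan:
    - [-1, -0.03, -0.15, -0.008, 0, 0, 0]
    - [-1, -0.03, -0.3, 0, 0, 0, 0]
    - [-1, 0, -0.35, 0, 0, 0, 0]
    - [-1, 0, -0.35, 0, 0, 0, 0]
    - [-1, 0, -0.35, 0, 0, 0, 0]
    - [-1, 0, -0.35, 0, 0, 0, 0]
    - [-1, 0, -0.35, 0, 0, 0, 0]
    - [-1, 0, -0.35, 0, 0, 0, 0]
    - [-1, 0, -0.3, 0, 0, 0, 0]
    - [-1, 0, -0.2, 0, 0, 0, 0]
    - [-1, 0, -0.15, 0, 0, 0, 0]
    - [-1, 0, -0.05, 0, 0, 0, 0]
    - [-1, 0, 0, 0, 0, 0, 0]

```text
t: 16.12
ee_pos: [502.2, -352.4, 39.4]
orientation: [-0.037, -3.141, -0.001]
ft_force: [0.0, 4.1, 4.7]
width: 23.8
grasp_force: 30.0
```

```bash
python3 -c "
from h import *
p,R=st((500.9,-357,38.8))
im=wrist()
P=cloud(im)
m=(abs(P[...,2]-35)<5)&(im['depth']>0)&(P[...,1]>p[1])&(abs(P[...,0]-p[0])<80)&(P[...,1]<p[1]+130)
for s,c,k in blobs(m,600,90000):
  w=P[k][:,:2].astype(np.float32); print(s,cv2.minAreaRect(w),w.max(0),w.min(0))
"
```

```text
t 16.12 p [ 502.2 -352.4   39.4] phi 1.547 z [-0.     0.001 -1.   ] w 23.8 F [0.  4.1 4.7] g 30.0 q [-0.63  0.66  1.74  0.    0.74 -2.18]
delta tool/50: [ 0.025 -0.092  0.011]
[256, 166, 183, 135, 15584] ((501.19793701171875, -303.7414245605469), (99.44613647460938, 83.80514526367188), 88.54569244384766) [ 544.3022  -253.32884] [ 458.34488 -352.39996]
```

Not touching yet. I'll creep forward to the back wall.

Call:
step_arm:
  plan:
    - [-1, 0, -0.04, 0, 0, 0, 0]
    - [-1, 0, -0.04, 0, 0, 0, 0]
    - [-1, 0, -0.02, 0, 0, 0, 0]
    - [-1, 0, -0.01, 0, 0, 0, 0]
    - [-1, 0, 0, 0, 0, 0, 0]

```text
t: 16.8
ee_pos: [502.2, -356.9, 39.4]
orientation: [-0.037, -3.141, -0.003]
ft_force: [0.1, 8.0, 6.5]
width: 23.7
grasp_force: 30.0
```

Call:
step_arm:
  plan:
    - [-1, 0, -0.02, 0, 0, 0, 0]
    - [-1, 0, -0.02, 0, 0, 0, 0]
    - [-1, 0, 0, 0, 0, 0, 0]

```text
t: 17.18
ee_pos: [502.1, -357.6, 39.4]
orientation: [-0.038, -3.14, -0.006]
ft_force: [1.7, 14.4, 9.3]
width: 23.9
grasp_force: 30.0
```

Call:
step_arm:
  plan:
    - [-1, 0, -0.02, 0, 0, 0, 0]
    - [-1, 0, -0.02, 0, 0, 0, 0]
    - [-1, 0, 0, 0, 0, 0, 0]

```text
t: 17.55
ee_pos: [502.0, -357.8, 39.4]
orientation: [-0.038, -3.139, -0.01]
ft_force: [2.7, 21.7, 12.5]
width: 23.8
grasp_force: 30.0
```

```bash
python3 -c "
from h import *
p,R=st()
im=wrist()
P=cloud(im)
m=(abs(P[...,2]-35)<5)&(im['depth']>0)&(P[...,1]>p[1])&(abs(P[...,0]-p[0])<80)&(P[...,1]<p[1]+130)
for s,c,k in blobs(m,600,90000):
  w=P[k][:,:2].astype(np.float32); print(s,cv2.minAreaRect(w),w.max(0),w.min(0))
"
```

```text
t 17.55 p [ 502.  -357.8   39.4] phi 1.546 z [-0.002  0.007 -1.   ] w 23.8 F [ 2.7 21.7 12.5] g 30.0 q [-0.64  0.66  1.73  0.01  0.75 -2.19]
[256, 166, 183, 135, 15637] ((501.4233703613281, -308.8522644042969), (99.55390930175781, 84.365234375), 88.78465270996094) [ 544.6105  -258.62708] [ 458.30838 -357.73013]
```

The cartridge is home: it's blocked by the back wall at the expected place. Now I'll release it, lift, turn and move over the knob.

Call:
step_arm:
  plan:
    - [0, 0, 0.04, 0, 0, 0, 0]
    - [0, 0, 0, 0, 0, 0, 0]
    - [0, 0, 0, 0, 0, 0, 0]
    - [0, 0, 0, -0.3, 0, 0, 0]
    - [0, 0, 0, -0.7, 0, 0, 0]
    - [0, 0, 0, -0.7, 0, 0, 0.9]
    - [0, 0, 0, 0, 0, 0, 1]
    - [0, 0, 0, 0, 0, 0, 1]
    - [0, 0, 0, 0, 0, 0, 1]
    - [0, 0, 0, 0, 0, 0, 1]
    - [0, 0, 0, 0, 0, 0, 1]
    - [0, 0, 0, 0, 0, 0, 1]
    - [0, 0, 0, 0, 0, 0, 1]
    - [0, 0, 0, 0, 0, 0, 1]
    - [0, 0, 0, 0, 0, 0, 1]
    - [0, 0, 0, 0, 0, 0, 1]
    - [0, 0, 0, 0, 0, 0, 1]
    - [0, 0, 0, 0, 0, 0, 1]
    - [0, 0.27, 0.79, 0, 0, 0, 0]
    - [0, 0.27, 0.79, 0, 0, 0, 0]

```text
t: 20.1
ee_pos: [582.1, -333.8, 125.5]
orientation: [2.223, 2.218, 0.0]
ft_force: [-0.8, -0.1, 0.2]
width: 43.6
grasp_force: 0.0
```

```bash
python3 -c "
from h import *
p,R=st((581,-331,64))
im=wrist('pics/w4.png')
P=cloud(im)
m=(P[...,2]>82)&(P[...,2]<96)&(im['depth']>0)&(abs(P[...,0]-581)<50)&(abs(P[...,1]+331)<50)
for s,c,k in blobs(m,100,90000):
  w=P[k][:,:2].astype(np.float32); print(s,cv2.minAreaRect(w),np.median(P[k][:,2]))
top=dict(np.load('top.npz'));side=dict(np.load('side.npz'))
raised()
"
```

```text
t 20.1 p [ 582.1 -333.8  125.5] phi -0.002 z [ 0.001 -0.001 -1.   ] w 43.6 F [-0.8 -0.1  0.2] g 0.0 q [-0.54  0.6   1.58 -0.    0.96 -0.54]
delta tool/50: [ 0.057 -0.023  1.229]
[246, 181, 21, 66, 1320] ((580.0227661132812, -330.1607666015625), (45.750938415527344, 13.712705612182617), 89.42527770996094) 88.75089967085576
663 z 110 [788.   78.9] [61. 62.] circ [786.1  78.8]
1093 z 549 [ 546.6 -232.9] [ 23. 127.] circ [ 549.7 -223.6]
663 z 41 [663.1 322. ] [65. 66.] circ [663.4 322.5]
740 z 41 [537.2 325.2] [65. 67.] circ [537.6 325. ]
313 z 34 [ 511.8 -276.2] [29. 67.] circ [ 511.8 -277.1]
```

View pics/w4.png

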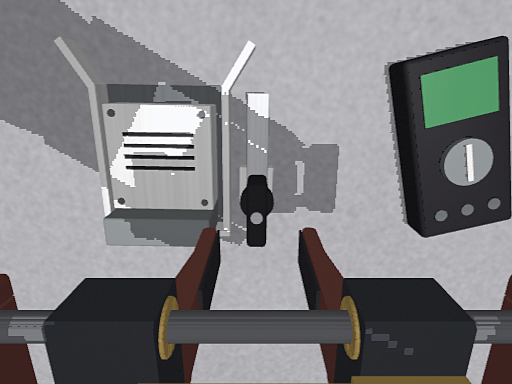

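The wrist view shows the cartridge home in the dock. The knob wing is at (257,210), centred between the fingers and square to them; its measured top height is 89, as given. I'll descend and pinch it.

Call:
step_arm:
  plan:
    - [0, 0.06, -0.03, 0.4, 0, 0, 0]
    - [0, 0, 0, 0.5, 0, 0, 0]
    - [0, 0, 0, 0.31, 0, 0, 0]
    - [0, 0, 0, 0, 0, 0, 0]
    - [-1, 0, 0, 0, 0, 0, 0]
    - [-1, 0, 0, 0, 0, 0, 0]
    - [-1, 0, 0, 0, 0, 0, 0]
    - [-1, 0, 0, 0, 0, 0, 0]
    - [-1, 0, 0, 0, 0, 0, 0]

```text
t: 21.32
ee_pos: [580.4, -330.4, 64.2]
orientation: [2.221, 2.22, 0.001]
ft_force: [1.8, 0.9, 3.1]
width: 14.1
grasp_force: 30.0
```

Call:
step_arm:
  plan:
    - [-1, 0, 0, 0, 0, 0, -0.5]
    - [-1, 0, 0, 0, 0, 0, -0.8]
    - [-1, 0, 0, 0, 0, 0, -0.8]
    - [-1, 0, 0, 0, 0, 0, -0.8]
    - [-1, 0, 0, 0, 0, 0, -0.8]
    - [-1, 0, 0, 0, 0, 0, -0.8]
    - [-1, 0, 0, 0, 0, 0, -0.8]
    - [-1, 0, 0, 0, 0, 0, -0.8]
    - [-1, 0, 0, 0, 0, 0, -0.8]
    - [-1, 0, 0, 0, 0, 0, -0.8]
    - [-1, 0, 0, 0, 0, 0, -0.8]
    - [-1, 0, 0, 0, 0, 0, -0.8]
    - [-1, 0, 0, 0, 0, 0, -0.8]
    - [-1, 0, 0, 0, 0, 0, -0.8]
    - [-1, 0, 0, 0, 0, 0, -0.8]
    - [-1, 0, 0, 0, 0, 0, 0]

```text
t: 23.32
ee_pos: [579.7, -331.0, 64.2]
orientation: [0.264, 3.13, -0.002]
ft_force: [-2.6, -2.1, 5.6]
width: 13.6
grasp_force: 30.0
```

```bash
python3 -c "
from h import *
st()
from workcell import get_obs
print(get_obs()['moment'])"
```

```text
t 23.32 p [ 579.7 -331.    64.2] phi 1.403 z [ 0.    -0.001 -1.   ] w 13.6 F [-2.6 -2.1  5.6] g 30.0 q [-0.54  0.68  1.61 -0.    0.85 -1.94]
[-0.35796624  0.34638522  0.14303501]
```

Call:
step_arm:
  plan:
    - [-1, 0, 0, 0, 0, 0, -0.4]
    - [-1, 0, 0, 0, 0, 0, -0.2]
    - [-1, 0, 0, 0, 0, 0, -0.2]
    - [-1, 0, 0, 0, 0, 0, -0.15]
    - [-1, 0, 0, 0, 0, 0, 0]

```text
t: 23.95
ee_pos: [579.7, -331.0, 64.2]
orientation: [0.089, 3.14, -0.001]
ft_force: [-3.2, -3.2, 5.1]
width: 14.0
grasp_force: 30.4
```

```bash
python3 -c "
from h import *
st()
from workcell import get_obs
print(get_obs()['moment'])"
```

```text
t 23.95 p [ 579.7 -331.    64.2] phi 1.514 z [ 0.    -0.001 -1.   ] w 14.0 F [-3.2 -3.2  5.1] g 30.4 q [-0.54  0.68  1.61 -0.    0.85 -2.05]
[-0.51180687  0.48452216 -0.62371503]
```

The moment jumped to −0.62 N m, so the clamp is at its stop. I'll release, lift clear and check.

Call:
step_arm:
  plan:
    - [-0.3, 0, 0, 0, 0, 0, 0]
    - [0, 0, 0, 0, 0, 0, 0]
    - [0, 0, 0, 0, 0, 0, 0]
    - [0, 0, 0, -0.3, 0, 0, 0]
    - [0, 0, 0, -0.8, 0, 0, 0]
    - [0, 0, 0, -0.8, 0, 0, 0]
    - [0, -0.3, 0.7, -0.5, 0, 0, 0]
    - [0, -0.3, 0.8, 0, 0, 0, 0]
    - [0, 0, 0.9, 0, 0, 0, 0]
    - [0, 0, 0.9, 0, 0, 0, 0]
    - [0, 0, 0.9, 0, 0, 0, 0]
    - [0, 0, 0.5, 0, 0, 0, 0]
    - [0, 0, 0, 0, 0, 0, 0]

```text
t: 25.58
ee_pos: [622.6, -95.5, 184.6]
orientation: [0.08, 3.14, -0.0]
ft_force: [-0.3, 0.1, -0.5]
width: 44.0
grasp_force: 0.0
```

```bash
python3 -c "
from h import *
st()
im=raised('pics/t2.png'); P=cloud(im)
K=P[(abs(P[...,0]-581)<40)&(abs(P[...,1]+331)<40)&(P[...,2]>80)&(P[...,2]<97)]
print('knob',cv2.minAreaRect(K[:,:2].astype(np.float32)),len(K))
H=P[(abs(P[...,0]-501)<60)&(P[...,1]<-335)&(P[...,1]>-385)&(P[...,2]>53)&(P[...,2]<63)]
print('head',cv2.minAreaRect(H[:,:2].astype(np.float32)),len(H))
B=P[(P[...,0]>495)&(P[...,0]<560)&(P[...,1]<-300)&(P[...,1]>-350)&(P[...,2]>45)&(P[...,2]<53)]
print('bar',cv2.minAreaRect(B[:,:2].astype(np.float32)),len(B))
p=im['pixels'][...,::-1]
cv2.imwrite('pics/t2c.png',np.hstack([p,cv2.resize(p[220:320,320:420],(288,384))[:, :]]))
"
```

```text
t 25.57 p [622.6 -95.5 184.6] phi 1.52 z [ 0.001 -0.    -1.   ] w 44.0 F [-0.3  0.1 -0.5] g 0.0 q [-0.17  0.47  1.65  0.    1.02 -1.69]
2101 z 597 [557.9 -30.2] [ 10. 138.] circ [557.7 -31.4]
1960 z 595 [560.4 -38.7] [  8. 133.] circ [560.6 -38. ]
2036 z 594 [ 547.4 -127.7] [ 10. 130.] circ [ 547.5 -124.8]
2141 z 597 [ 541.6 -135.4] [ 15. 136.] circ [ 541.7 -129.9]
633 z 111 [787.8  80.7] [57. 58.] circ [787.8  79.9]
651 z 41 [663.  321.9] [65. 66.] circ [662.9 322.3]
722 z 41 [537.2 324.6] [65. 66.] circ [537.6 325.1]
knob ((0.0, 0.0), (0.0, 0.0), 0.0) 0
head ((501.45880126953125, -360.30877685546875), (22.987789154052734, 84.16241455078125), 83.87152862548828) 407
bar ((0.0, 0.0), (0.0, 0.0), 0.0) 0
```

View pics/t2c.png

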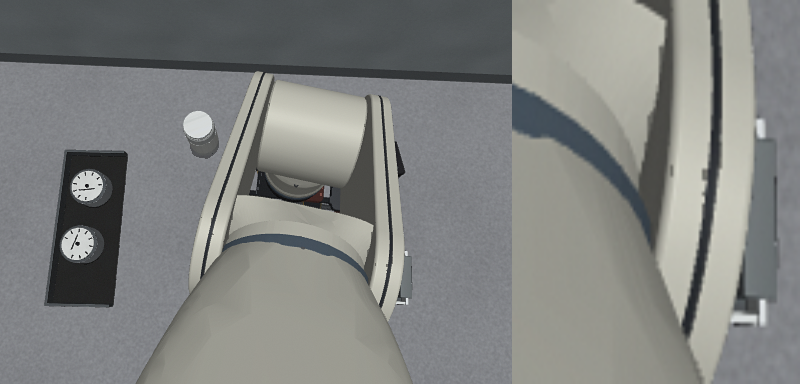

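The arm still hides the dock, so I'll move it aside and check the cartridge.

Call:
step_arm:
  plan:
    - [0, 0.3, 0.9, 0, 0, 0, 0]
    - [0, 0.3, 0.9, 0, 0, 0, 0]
    - [0, 0.3, 0.9, 0, 0, 0, 0]
    - [0, 0.3, 0.9, 0, 0, 0, 0]
    - [0, 0.3, 0.9, 0, 0, 0, 0]
    - [0, 0.3, 0.9, 0, 0, 0, 0]
    - [0, 0, 0.9, 0, 0, 0, 0]
    - [0, 0, 0, 0, 0, 0, 0]

```text
t: 26.62
ee_pos: [550.0, 223.7, 184.1]
orientation: [0.081, 3.139, 0.001]
ft_force: [-1.1, -0.2, 1.1]
width: 43.9
grasp_force: 0.0
```

```bash
python3 -c "
from h import *
from workcell import vision
st()
for n in ('top','side'):
  im=vision.get_image(n); P=cloud(im); print(n)
  if n=='top': t=im
  else: s=im
  K=P[(abs(P[...,0]-581)<40)&(abs(P[...,1]+331)<40)&(P[...,2]>80)&(P[...,2]<97)]
  print('knob',cv2.minAreaRect(K[:,:2].astype(np.float32)),len(K))
  H=P[(abs(P[...,0]-501)<60)&(P[...,1]<-335)&(P[...,1]>-385)&(P[...,2]>53)&(P[...,2]<63)]
  print('head',cv2.minAreaRect(H[:,:2].astype(np.float32)),len(H))
  B=P[(P[...,0]>495)&(P[...,0]<570)&(P[...,1]<-310)&(P[...,1]>-346)&(P[...,2]>45)&(P[...,2]<53)]
  print('bar',cv2.minAreaRect(B[:,:2].astype(np.float32)),len(B))
  L=P[(abs(P[...,0]-501)<43.5)&(P[...,1]<-240)&(P[...,1]>-325)&(P[...,2]>29)&(P[...,2]<38)]
  print('low',cv2.minAreaRect(L[:,:2].astype(np.float32)),len(L))
p=t['pixels'][...,::-1];q=s['pixels'][...,::-1]
cv2.imwrite('pics/f.png',np.hstack([cv2.resize(p[220:320,325:425],(400,400),interpolation=2),cv2.resize(q[100:200,270:370],(400,400),interpolation=2)]))
"
```

```text
t 26.62 p [550.  223.7 184.1] phi 1.519 z [ 0.001  0.001 -1.   ] w 43.9 F [-1.1 -0.2  1.1] g 0.0 q [ 0.37  0.42  1.73  0.    0.99 -1.15]
top
knob ((581.6013793945312, -331.52471923828125), (14.706114768981934, 45.465110778808594), 83.38786315917969) 188
head ((501.8137512207031, -357.73504638671875), (24.479412078857422, 83.26311492919922), 88.24283599853516) 502
bar ((535.8673706054688, -331.9258728027344), (29.736066818237305, 67.77345275878906), 88.4214859008789) 257
low ((502.88916015625, -292.5159912109375), (65.90971374511719, 82.93601989746094), 88.90325164794922) 1219
side
knob ((0.0, 0.0), (0.0, 0.0), 0.0) 0
head ((0.0, 0.0), (0.0, 0.0), 0.0) 0
bar ((0.0, 0.0), (0.0, 0.0), 0.0) 0
low ((465.5782165527344, -269.2301025390625), (38.39665603637695, 16.883432388305664), 53.71091079711914) 42
```

View pics/f.png

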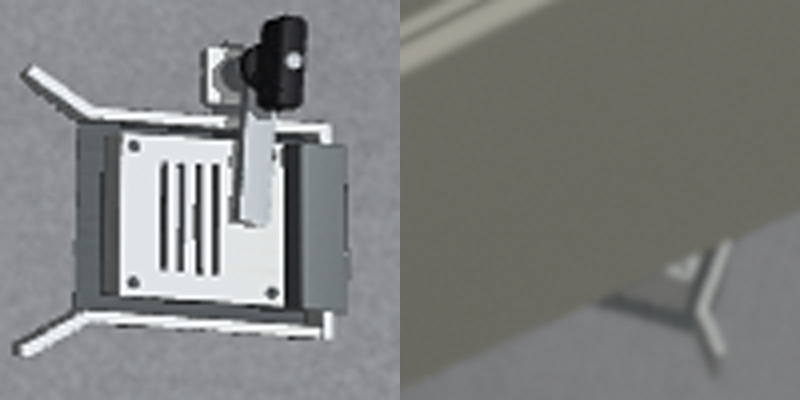

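The final view shows the tall end against the back wall and the bar across the low body just behind it. One numeric check of the clamp angle remains before handing in.

```bash
python3 -c "
from h import *
from workcell import vision
im=vision.get_image('top'); P=cloud(im); px=im['pixels'].astype(int)
K=P[(abs(P[...,0]-581)<40)&(abs(P[...,1]+331)<40)&(P[...,2]>84)&(P[...,2]<97)][:,:2]
bm=(P[...,0]>500)&(P[...,0]<562)&(P[...,1]<-305)&(P[...,1]>-346)&(P[...,2]>46)&(P[...,2]<56)
for n,Q in(('knob',K),('bar',P[bm][:,:2])):
  w,v=np.linalg.eigh(np.cov(Q.T)); d=v[:,1]*-np.sign(v[0,1]); print(n,len(Q),Q.mean(0).round(1),'clamp angle',round(float(np.arctan2(-d[0],d[1])+.024),3))
"
```

```text
knob 171 [ 580.8 -330.8] clamp angle 1.489
bar 244 [ 530.9 -326.6] clamp angle 1.511
```

Clamp angle is about 1.5, which is its stop. Handing in.

```bash
python3 -c "
from workcell import ctrl
print(ctrl.close_job())"
```

```text
the job is handed in; nothing more can be done
None
```

The job is handed in at about 27 s: both gauges are inside the tray, the cartridge is home in the dock, the clamp is at its stop (about 1.5 rad), and I did not touch the canister, meter or screwdriver.

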